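# Third hand at the drilling fixture

### The arm

A 6-joint arm with a two-finger parallel gripper is mounted at the origin on the work surface. World frame = base frame: x ahead of the robot, y to its left, z up, the work surface at z = 0. Lengths are in m, angles in rad, forces in N, time in s.
With the tool pointing down it reaches from about 0.25 to 0.775 m from the base axis. Payload 8.9 kg.
Tool frame: the origin (TCP) lies midway between the tips of the shut fingers; the grasp point (between the pads) lies 19 mm behind it; z points along the fingers, y is the direction in which the jaws open and shut (so a half turn about z gives the same grasp; the last joint's range is limited). The gripper opens to 85 mm and grips with 20 to 120 N. Pads are 22 mm wide; open, the fingers measure 114 mm over their backs; the gripper's body (76 mm by 85 mm) begins 54 mm behind the grasp point. The pads swing forward as they close: fully open they stand 13 mm farther back than shut.
Start: joints at [0.99, 0.291, -0.153, 1.127, 0, 1.431], TCP at [0.224, 0.475, 0.231] pointing down, gripper open.
Joint ranges: [-2.52, 2.52], [-0.91, 1.74], [-1.3, 1.37], [-1.96, 2.02], [-1.52, 1.47], [-3.14, 3.14]. Speed limits (rad/s): [2.22, 2.22, 2.79, 3.14, 3.14, 3.14].

### API

Orientations are given as [roll, pitch, yaw] about the fixed x, y, z axes, in that order (R = Rz(yaw) Ry(pitch) Rx(roll)).
In Python, from workcell import robot, vision, workorder gives the robot as it stands.
- The arm moves only by the shell command python3 -m creep 'ROWS' [FORCE]. ROWS is JSON, one flat list of numbers, 7 for each row, row after row: the closure, from 0 (fully open) to 1 (shut), then the shift along the tool's x, y, z in m, then the turn, a rotation vector about the tool's x, y, z in degrees. A call has exactly 5 rows; each row is the pose to reach, as a shift and turn from the pose measured when the call began, along the tool's axes at that moment; what a row does not reach only later rows make up. A row lasts 1/10 s, in which the tool goes at most 50 mm and 8.59 degrees, less where a joint would pass 70% of its speed; a pose out of reach is approached as far as the arm can. A call with a gripper value outside its range is refused whole. The fingers move at their own pace and stop on an object; FORCE is the grip in N (left out, the last holds). Time passes only in rows, so rows that repeat a pose let the fingers close, or fill a call up. It gives the time, the measured TCP pose, the force and the opening at its end, in the units of the state.
- robot.get_obs(): the state, without advancing time (a new reading comes with each control period).
- vision.snapshot(name): name is "scene" or "side" or "wrist"; returns the picture (420x560x3 uint8, blue, green, red); there is no depth.
- vision.get_calibration(name): a dict with "intrinsics" (3x3 intrinsics, pixels), "R" (3x3) and "t" (3): a world point X has camera coordinates R X + t; the wrist camera has in their place "tool_from_camera" (4x4, takes a point from camera to tool coordinates, whose origin is the TCP and whose axes are the flange's). Camera axes: x right, y down, z forward; pixel columns grow to the right and rows downward; lengths in m; the calibration is good to about 2 mm. A picture is of the moment at which its call begins: read the wrist's pose just before it. get_calibration takes no time and is no camera call.
- workorder.job_done(): hands the job in, once; it reports no verdict.
The state is a dict: "time": time; "joint_positions": joint angles; "joint_velocities": joint speeds; "joint_efforts": joint torques, N m; "ee_pos": TCP position; "tool_rot": TCP orientation; "ft_force": force on the tool from outside, world axes, zero at the start; "torque": the same for the moment, N m; "finger_gap": finger opening in m.
Only numpy, scipy, OpenCV 4.12 (cv2) and the standard library are available. Lean on these libraries where they do the work, as an engineer would, in place of code of your own. Each camera call takes 0.05 s, during which the arm holds its last target.

### The job

The aluminium block has been laid loosely in the drilling fixture. Swing the steel clamp strap round over the block until its notch is fully home on the stud under the hand knob, then bring the block flush along the side fence and home against the end stop, and hold it pushed against the end stop with a steady force of about 12 N (at least 6, at most 20) so that I can tighten the knob. Finish while still holding the block pressed there, do not let go, and leave the other things on the bench where they are.

Things in the scene. Friction and masses are not known exactly. Their poses are not given: they have to be found in the camera images.
- fixture: Drilling fixture bolted to the bench. Origin on the bench top; x runs along the block towards the end stop, y towards the side fence, z up. Dark steel base plate, x -125 to 105, y -90 to 80 mm, top at z = 20 mm. Seated, the block lies flat along x, its centre at x 5, y 0, z 32 mm; its rear 45 mm (x -60 to -15 mm) then stand clear behind the fence's end. All is rigid but strap and block.
- fence_face (a point): Side fence of the fixture, a light steel bar 85 mm long, 12 mm wide, 16 mm high (z 20 to 36 mm above the bench); fixture x -15 to 70 mm. This point is the middle of its locating face (fixture x 27.5, y 18, z 28 mm), which looks to the fixture's -y.
- end_stop: Light steel end stop block of the fixture, 26 x 44 x 18 mm, z 20 to 38 mm above the bench; origin at the middle of the lower edge of its stop face (fixture x 70, y 0, z 20 mm); axes as the fixture's; the face looks to -x.
- block_centre (a point): Aluminium block 130 (x) x 36 (y) x 24 mm (z) with two dark holes in its top, 0.2 to 0.4 kg; this point is its centre, axes along its edges. Lies loose on the plate, 15 to 45 mm short of the end stop, 9 to 16 mm off the fence, slightly skewed. It is ground and oiled and slides easily on the fixture (friction about 0.2). Its +x end goes against the end stop.
- strap (a joint): Angle of the clamp strap about its upright pivot, rad: 0 = closed across the block (hard stop, notch bottom on the stud), growing counter-clockwise seen from above as it opens towards the end stop's side, up to 2.1. It swings level, with light friction (about 0.08 N m), and stays where left. At angle q it points from the pivot along (sin q, -cos q) in the fixture's x, y.
- strap_pivot (a point): Axis of the clamp strap, at fixture x 20, y 44 mm; this point is 53 mm above the bench, mid-thickness of the strap. The strap is a flat steel bar 134 mm long, 32 mm wide, z 48 to 58 mm above the bench (4 mm above the block), with a bolt head on the pivot up to z = 67 mm and a side notch for the stud 100 mm from the pivot.
- strap_pin (a point): Centre of the upright round handle pin on the strap, dark steel, 12 mm diameter, 32 mm tall (z 58 to 90 mm above the bench), 44 mm from the pivot; pinch or push it to swing the strap. This point is half-way up the pin, 74 mm above the bench.
- stud (a point): Fixed upright stud, 10 mm diameter, that the strap's notch hooks round, at fixture x 20, y -56 mm; this point is at strap height, 53 mm above the bench. Below it a round rest 20 mm wide, above it a washer and a black round hand knob 36 mm across, z 60 to 87 mm, which is not to be turned.
- packing_long: Wooden packing strip 150 x 45 x 20 mm lying on the bench; bystander, leave it alone. Origin: centre of its underside.
- packing_short: Wooden packing strip 85 x 30 x 22 mm lying on the bench; bystander, leave it alone. Origin: centre of its underside.
- hex_key: Dark L-shaped hex key, 8 mm thick, 110 x 32 mm, lying on the bench; bystander, leave it alone. Origin: on the bench under the middle of its long leg.
There are look-alikes about, which are no part of the job. Of the things that look like the part that bears block_centre, the smallest one is meant.

How it is judged:
By the outcome, as a careful person would: the job done as asked, in the order asked, and still so for the second after the job is handed in, while the arm keeps its last pose, push and grip.
It also fails if it takes over 61 s, if anything falls off the work surface, if the arm or the gripper's body presses on something with over 40 N, if the wrist force passes 120 N, or if a joint passes its speed limit or range.

## Working session

There is one attempt and no reset: what is moved stays moved. The work goes in short steps, Python scripts to look and compute and a shell command to move; the robot and the scene stay as the last step left them, time stands still between calls to the robot, and variables do not carry over. Pictures are saved under pics/ and viewed, and the job is handed in when it is done.

```bash
mkdir -p pics; ls; python3 - <<'E'
from workcell import robot, vision, workorder
import cv2
o=robot.get_obs()
print({k:o[k] for k in o})
for n in ("scene","side","wrist"):
    cv2.imwrite(f"pics/{n}0.png",vision.snapshot(n)); print(n,vision.get_calibration(n))
E
```

```text
pics
{'time': 0.0, 'joint_positions': array([ 9.89680079e-01,  2.91273958e-01, -1.54160622e-01,  1.12669721e+00,
        3.47483430e-05,  1.43148477e+00]), 'joint_velocities': array([-0.00168168, -0.00120686, -0.00259578,  0.00048194,  0.00200915,
       -0.00028835]), 'joint_efforts': array([ 2.17573797e-03, -5.37145221e+01,  3.31367648e+01,  1.59428426e-02,
       -3.49931736e-05,  1.40257495e-05]), 'ee_pos': array([0.22421477, 0.4742104 , 0.2307228 ]), 'tool_rot': array([-3.14027495e+00, -2.19856136e-04,  2.69978779e+00]), 'ft_force': array([ 0.23722615,  0.47113085, -0.30045476]), 'torque': array([-0.01059755,  0.00389909, -0.00707107]), 'finger_gap': 0.085609826049891}
scene {'intrinsics': array([[411.28121469,   0.        , 280.98865741],
       [  0.        , 411.28121469, 209.64412583],
       [  0.        ,   0.        ,   1.        ]]), 'R': array([[-0.77895336,  0.62706674, -0.00435483],
       [ 0.32747653,  0.40085509, -0.85561342],
       [-0.53478106, -0.66790905, -0.51759706]]), 't': array([ 0.47410435, -0.11893629,  1.25655286])}
side {'intrinsics': array([[485.71810
[... 179 characters left out ...]
.001048  ],
       [-0.57484518, -0.52627747, -0.62656607],
       [ 0.46304915,  0.42210381, -0.7793676 ]]), 't': array([-0.41215263,  0.36824325,  0.847846  ])}
wrist {'intrinsics': array([[364.10588893,   0.        , 285.35804255],
       [  0.        , 364.10588893, 208.64008483],
       [  0.        ,   0.        ,   1.        ]]), 'tool_from_camera': array([[ 1.23075912e-03, -9.44524298e-01, -3.28439243e-01,
         8.45447197e-02],
       [ 9.99999241e-01,  1.17920361e-03,  3.56144189e-04,
         2.47176536e-04],
       [ 5.09099006e-05, -3.28439432e-01,  9.44525032e-01,
        -1.42649599e-01],
       [ 0.00000000e+00,  0.00000000e+00,  0.00000000e+00,
         1.00000000e+00]])}
```

View pics/scene0.png

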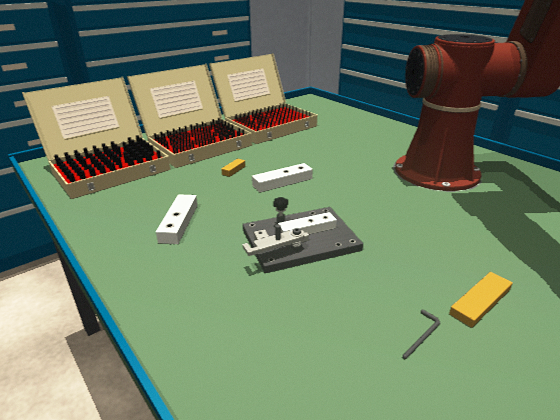

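View pics/side0.png

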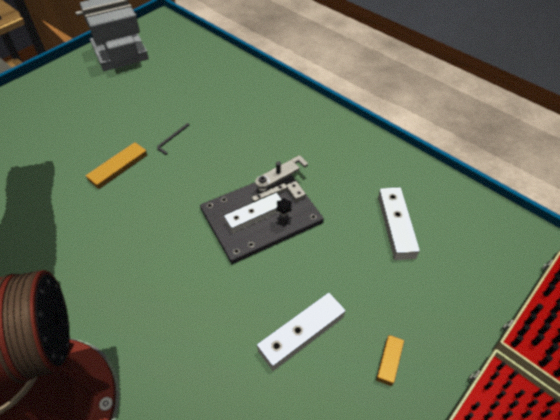

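View pics/wrist0.png

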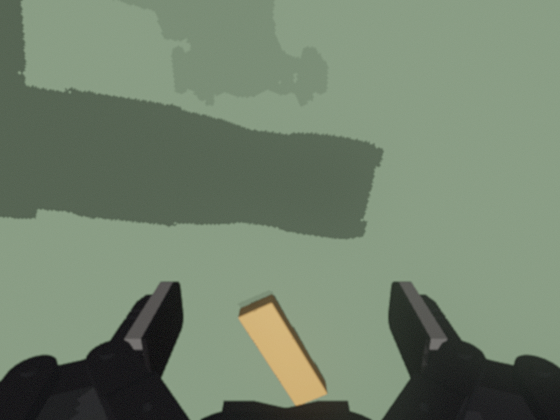

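Three block look-alikes show in the side view: one at (252,210) in the fixture, one at (400,222) and one at (300,330) on the bench. The one in the fixture is the smallest and lies on the plate, so it fits. I'll enlarge to confirm and to measure.

```bash
python3 - <<'E'
import cv2
s=cv2.imread("pics/side0.png"); cv2.imwrite("pics/side0c.png",cv2.resize(s[145:270,190:330],None,fx=5.5,fy=4.8*5.5/4.8*0.87,interpolation=cv2.INTER_CUBIC)) if 0 else cv2.imwrite("pics/side0c.png",cv2.resize(s[150:265,195:335],None,fx=5,fy=5,interpolation=cv2.INTER_CUBIC))
s=cv2.imread("pics/scene0.png"); cv2.imwrite("pics/scene0c.png",cv2.resize(s[185:280,235:370],None,fx=5,fy=5,interpolation=cv2.INTER_CUBIC))
E
```

```text
(no output)
```

View pics/side0c.png

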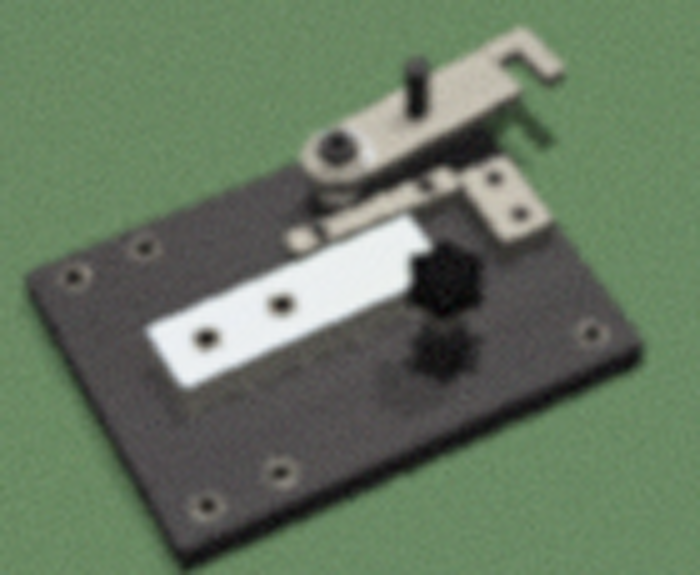

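View pics/scene0c.png

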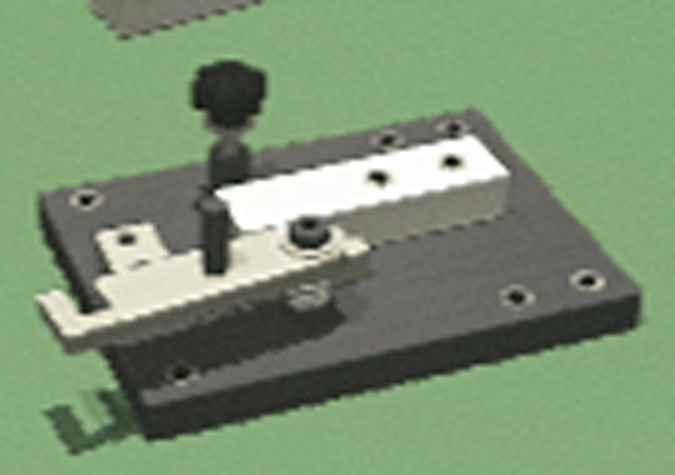

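```bash
cat > h.py <<'E'
import numpy as np, cv2
from scipy.optimize import least_squares
from scipy.spatial.transform import Rotation as Ro
from workcell import robot, vision
C={n:vision.get_calibration(n) for n in ("scene","side","wrist")}
def proj(n,P,pose=None):
    P=np.atleast_2d(P); c=C[n]
    if n=="wrist":
        T=c["tool_from_camera"]; p,r=pose; R=Ro.from_euler("xyz",r).as_matrix()
        X=((P-p)@R - T[:3,3])@T[:3,:3]
    else: X=P@c["R"].T+c["t"]
    u=X@c["intrinsics"].T
    return u[:,:2]/u[:,2:]
def fix2w(F,P):
    x,y,a=F; P=np.atleast_2d(np.array(P,float))/1000
    c,s=np.cos(a),np.sin(a)
    return np.c_[x+c*P[:,0]-s*P[:,1], y+s*P[:,0]+c*P[:,1], P[:,2]]
def blk(b,P):  # block frame (mm) -> fixture mm
    P=np.atleast_2d(np.array(P,float)); c,s=np.cos(b[2]),np.sin(b[2])
    return np.c_[b[0]+c*P[:,0]-s*P[:,1], b[1]+s*P[:,0]+c*P[:,1], P[:,2]+32]
def sp(q,r,z): return [20+r*np.sin(q),44-r*np.cos(q),z]
E
cat > fit.py <<'E'
from h import *
side=lambda X,Y:(195+X/5-.4,150+Y/5-.4); sc=lambda X,Y:(235+X/5-.4,185+Y/5-.4)
fx=[("side",side(30,275),(-125,80,20)),("side",side(640,350),(105,-90,20)),("side",side(183,553),(-125,-90,20)),
("scene",sc(40,195),(105,-90,20)),("scene",sc(473,112),(-125,-90,20)),("scene",sc(637,293),(-125,80,20)),("scene",sc(142,402),(105,80,20)),
("side",side(338,145),(20,44,67)),("scene",sc(310,226),(20,44,67)),("side",side(445,280),(20,-56,74)),("scene",sc(230,92),(20,-56,74))]
pin=[("side",side(416,65),90),("side",side(418,112),58),("scene",sc(212,200),90),("scene",sc(215,270),58)]
bl=[("side",side(147,328),(-65,18,12)),("side",side(187,388),(-65,-18,12)),("side",side(412,217),(65,18,12)),
("scene",sc(508,178),(-65,18,12)),("scene",sc(475,138),(-65,-18,12)),("scene",sc(215,188),(65,-18,12))]
def res(p):
    F=p[:3];off={"side":p[7:9],"scene":p[9:11]};r=[]
    for n,uv,P in fx: r+=list(proj(n,fix2w(F,P))[0]+off[n]-uv)
    for n,uv,z in pin: r+=list(proj(n,fix2w(F,sp(p[3],44,z)))[0]+off[n]-uv)
    for n,uv,P in bl: r+=list(proj(n,fix2w(F,blk(p[4:7],P)))[0]+off[n]-uv)
    return np.r_[r,p[7:]*1.0]
best=None
for a in np.arange(-3,3.2,.5):
    s=least_squares(res,[.4,.4,a,1.5,-25,-10,0,0,0,0,0],loss="soft_l1",x_scale=[.1,.1,.5,.5,10,10,.1,1,1,1,1])
    if best is None or s.cost<best.cost: best=s
print(best.cost,np.round(best.x,4)); print(np.round(res(best.x),1).reshape(-1,2))
F=best.x[:3]
for k,P in dict(pivot=(20,44,53),pin=sp(best.x[3],44,74),stud=(20,-56,53),pinclosed=(20,0,74)).items(): print(k,fix2w(F,P).round(4))
E
python3 fit.py
```

```text
7.5016283136887845 [ 5.71800e-01  1.12000e-02 -3.36300e-01  1.71880e+00 -2.83020e+01
 -1.08348e+01  3.60000e-03  8.01000e-02  1.31000e-01  1.74900e-01
  4.80000e-01]
[[-1.3 -0.5]
 [ 1.8 -1.1]
 [-0.7  0.2]
 [-0.8 -0.6]
 [ 0.7 -0.9]
 [ 1.2 -0.1]
 [ 0.3  0.6]
 [ 0.4 -0.3]
 [-0.6 -0.5]
 [ 0.2  1.7]
 [-0.4  0.9]
 [ 0.4  0.2]
 [ 0.   0.3]
 [ 0.4  1. ]
 [-0.  -0.1]
 [ 0.3 -0.1]
 [-0.8 -0.3]
 [-0.2  0.1]
 [-0.1 -0.5]
 [-0.3 -0.2]
 [-0.3  0.1]
 [ 0.1  0.1]
 [ 0.2  0.5]]
pivot [[0.6052 0.0461 0.053 ]]
pin [[0.6484 0.0379 0.074 ]]
stud [[ 0.5722 -0.0483  0.053 ]]
pinclosed [[0.5906 0.0046 0.074 ]]
```

```bash
cat >> h.py <<'E'
F=np.array([.5718,.0112,-.3363])
def to(P,yawoff=np.pi,F=F):
    """P: fixture mm target TCP"""
    o=robot.get_obs(); p=o["ee_pos"]; R=Ro.from_euler("xyz",o["tool_rot"])
    w=fix2w(F,P)[0]; T=Ro.from_euler("xyz",[np.pi,0,F[2]+yawoff])
    print("t",round(o["time"],2),"f",np.round(o["ft_force"],1),"gap",round(o["finger_gap"],4),"shift mm",np.round(R.inv().apply(w-p)*1000,1),"rot deg",np.round((R.inv()*T).as_rotvec(degrees=True),2))
def infix(F=F):
    o=robot.get_obs(); d=o["ee_pos"]-[F[0],F[1],0]; Q=Ro.from_euler("z",-F[2])
    print("t",round(o["time"],2),"fix mm",np.round(Q.apply(d)*1000,1),"force fix",np.round(Q.apply(o["ft_force"]),1),"gap",round(o["finger_gap"],4),"yaw rel deg",round(np.degrees(o["tool_rot"][2]-F[2])-180,2))
E
python3 -c "
from h import *
to(sp(1.72,44,140)); to(sp(1.72,44,64)) "
```

```text
t 0.15 f [0.7 0.5 0.5] gap 0.0854 shift mm [-570. -213.   91.] rot deg [-0.05 -0.01 -6.05]
t 0.15 f [0.7 0.5 0.5] gap 0.0854 shift mm [-570. -213.  167.] rot deg [-0.05 -0.01 -6.05]
```

```bash
python3 -m creep '[0.5,-0.044,-0.0165,0.008,0,0,-1.2, 0.5,-0.088,-0.033,0.016,0,0,-2.4, 0.5,-0.132,-0.0495,0.024,0,0,-3.6, 0.5,-0.176,-0.066,0.032,0,0,-4.8, 0.5,-0.22,-0.0825,0.04,0,0,-6]' 30; python3 -c "
from h import *
to(sp(1.72,44,140))"
```

```text
time: 0.65
ee_pos: [0.3888, 0.3041, 0.1906]
tool_rot: [-3.141, -0.0, 2.806]
ft_force: [0.2, 0.7, -0.6]
finger_gap: 0.0425
t 0.65 f [ 0.2  0.7 -0.6] gap 0.0425 shift mm [-332.9 -165.6   50.6] rot deg [-0.05 -0.01  0.02]
```

```bash
python3 -m creep '[0.5,-0.042,-0.021,0.006,0,0,0, 0.5,-0.084,-0.042,0.012,0,0,0, 0.5,-0.126,-0.063,0.018,0,0,0, 0.5,-0.168,-0.084,0.024,0,0,0, 0.5,-0.21,-0.105,0.03,0,0,0]'; python3 -c "
from h import *
to(sp(1.72,44,140))"
```

```text
time: 1.15
ee_pos: [0.5534, 0.134, 0.1602]
tool_rot: [-3.141, -0.0, 2.805]
ft_force: [-0.1, 0.7, 0.1]
finger_gap: 0.0428
t 1.15 f [-0.1  0.7  0.1] gap 0.0428 shift mm [-121.4  -59.4   20.2] rot deg [-0.05 -0.03  0.01]
```

```bash
python3 -m creep '[0.5,-0.042,-0.02,0.006,0,0,0, 0.5,-0.084,-0.04,0.012,0,0,0, 0.5,-0.121,-0.059,0.02,0,0,0, 0.5,-0.121,-0.059,0.02,0,0,0, 0.5,-0.121,-0.059,0.02,0,0,0]'; python3 - <<'E'
from h import *
to(sp(1.72,44,64))
o=robot.get_obs(); pose=(o["ee_pos"],o["tool_rot"])
im=vision.snapshot("wrist"); cv2.imwrite("pics/w1.png",im)
for k,P in dict(pin=sp(1.72,44,90),bolt=(20,44,67),stud=(20,-56,87),corner=(70,-22,38)).items(): print(k,proj("wrist",fix2w(F,P),pose).round(1))
E
```

```text
time: 1.65
ee_pos: [0.648, 0.0376, 0.1391]
tool_rot: [-3.14, -0.002, 2.804]
ft_force: [-1.4, -0.2, 0.3]
finger_gap: 0.0428
t 1.65 f [-1.4 -0.2  0.3] gap 0.0428 shift mm [-0.5  0.6 75.1] rot deg [-0.07 -0.13 -0.08]
pin [[285.8 238.7]]
bolt [[274.8 155.9]]
stud [[ 89.7 162.9]]
corner [[184.4 217.6]]
```

View pics/w1.png

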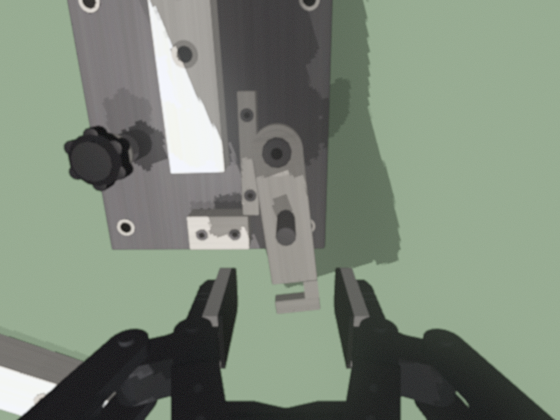

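The wrist view shows the pin top at about (286,235), the bolt at (276,152) and the knob at (96,158), all within a few px of prediction. Descending over the pin.

```bash
python3 -m creep '[0.5,0,0,0.025,0,0,0, 0.5,0,0,0.05,0,0,0, 0.5,0,0,0.075,0,0,0, 0.5,0,0,0.075,0,0,0, 0.5,0,0,0.075,0,0,0]' 40;  python3 -m creep '[0.9,0,0,0,0,0,0, 0.9,0,0,0,0,0,0, 0.9,0,0,0,0,0,0, 0.9,0,0,0,0,0,0, 0.9,0,0,0,0,0,0]' 40; python3 - <<'E'
from h import *
to(sp(1.72,44,64)); infix()
E
```

```text
time: 2.2
ee_pos: [0.647, 0.0394, 0.0654]
tool_rot: [-3.141, -0.002, 2.806]
ft_force: [0.6, -0.5, 0.1]
finger_gap: 0.0427
time: 2.7
ee_pos: [0.6479, 0.0395, 0.0672]
tool_rot: [-3.141, -0.0, 2.806]
ft_force: [-1.9, 0.2, 7.1]
finger_gap: 0.0108
t 2.7 f [-1.9  0.2  7.1] gap 0.0108 shift mm [-1.  -1.3  3.2] rot deg [-0.01 -0.    0.06]
t 2.7 fix mm [62.5 51.8 67.2] force fix [-1.9 -0.4  7.1] gap 0.0108 yaw rel deg 0.06
```

```bash
python3 -m creep '[0.9,0,0,-0.004,0,0,0, 0.9,0,-0.0065,-0.004,0,0,0, 0.9,-0.0004,-0.013,-0.004,0,0,0, 0.9,0.001,-0.0195,-0.004,0,0,0, 0.9,0.003,-0.0258,-0.004,0,0,0]' 40;  python3 -c "
from h import *
infix()"
```

```text
time: 3.2
ee_pos: [0.6363, 0.0168, 0.0698]
tool_rot: [3.14, -0.001, 2.807]
ft_force: [6.7, -2.3, -19.0]
finger_gap: 0.01
t 3.2 fix mm [59.1 26.6 69.8] force fix [  7.1   0.  -19. ] gap 0.01 yaw rel deg 0.08
```

```bash
python3 -m creep '[0.9,0.0032,-0.0058,0,0,0,0, 0.9,0.0071,-0.011,0,0,0,0, 0.9,0.0119,-0.0157,0,0,0,0, 0.9,0.0172,-0.0195,0,0,0,0, 0.9,0.0231,-0.0225,0,0,0,0]' 40;  python3 -c "
from h import *
infix()"
```

```text
time: 3.7
ee_pos: [0.6084, 0.0028, 0.0702]
tool_rot: [3.14, 0.002, 2.806]
ft_force: [9.9, 0.9, -10.3]
finger_gap: 0.0099
t 3.7 fix mm [37.4  4.1 70.2] force fix [  9.    4.1 -10.3] gap 0.0099 yaw rel deg 0.05
```

```bash
python3 -m creep '[0.9,0.0045,-0.0018,0,0,0,0, 0.9,0.0087,-0.0028,0,0,0,0, 0.9,0.0125,-0.0034,0,0,0,0, 0.9,0.0155,-0.0036,0,0,0,0, 0.9,0.0165,-0.0037,0,0,0,0]' 40;  python3 -c "
from h import *
infix()"
```

```text
time: 4.2
ee_pos: [0.5913, 0.0049, 0.0705]
tool_rot: [3.14, 0.002, 2.806]
ft_force: [2.6, 0.6, -3.1]
finger_gap: 0.01
t 4.2 fix mm [20.5  0.5 70.5] force fix [ 2.3  1.4 -3.1] gap 0.01 yaw rel deg 0.06
```

```bash
python3 -m creep '[0.9,0.0005,0,0,0,0,0, 0.9,0.001,0,0,0,0,0, 0.9,0.0015,0,0,0,0,0, 0.9,0.002,0,0,0,0,0, 0.9,0.002,0,0,0,0,0]' 40;  python3 -c "
from h import *
infix()"
```

```text
time: 4.7
ee_pos: [0.5898, 0.0054, 0.0705]
tool_rot: [3.14, 0.002, 2.806]
ft_force: [5.8, 0.4, -7.8]
finger_gap: 0.0103
t 4.7 fix mm [19.   0.4 70.5] force fix [ 5.3  2.3 -7.8] gap 0.0103 yaw rel deg 0.05
```

```bash
python3 -m creep '[0.9,0.001,0,0,0,0,0, 0.9,0.002,0,0,0,0,0, 0.9,0.002,0,0,0,0,0, 0.9,0.002,0,0,0,0,0, 0.9,0.002,0,0,0,0,0]' 40;  python3 - <<'E'
from h import *
infix()
for n in ("scene","side"): cv2.imwrite(f"pics/{n}2.png",vision.snapshot(n))
s=cv2.imread("pics/side2.png");a=cv2.resize(s[150:265,195:335],None,fx=5,fy=5,interpolation=cv2.INTER_CUBIC); cv2.imwrite("pics/side2c.png",a)
s=cv2.imread("pics/scene2.png"); cv2.imwrite("pics/scene2c.png",cv2.resize(s[185:280,235:370],None,fx=5,fy=5,interpolation=cv2.INTER_CUBIC))
E
```

```text
time: 5.2
ee_pos: [0.5891, 0.0056, 0.0705]
tool_rot: [3.14, 0.004, 2.806]
ft_force: [8.8, -1.1, -9.5]
finger_gap: 0.0098
t 5.2 fix mm [18.2  0.4 70.5] force fix [ 8.7  1.9 -9.5] gap 0.0098 yaw rel deg 0.02
```

View pics/side2c.png

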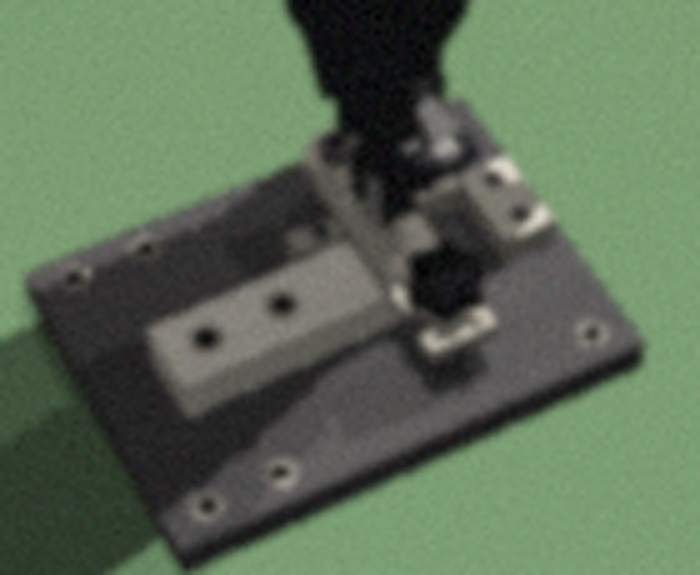

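View pics/scene2c.png

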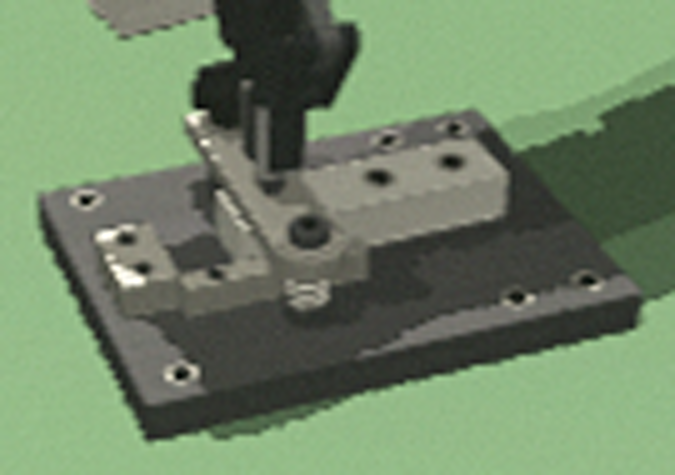

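```bash
python3 -m creep '[0.9,0.002,0,0,0,0,0, 0.9,0.003,0,0,0,0,0, 0.9,0.004,0,0,0,0,0, 0.9,0.004,0,0,0,0,0, 0.9,0.004,0,0,0,0,0]' 60;  python3 - <<'E'
from h import *
infix()
o=robot.get_obs(); print(o["torque"])
E
```

```text
time: 5.8
ee_pos: [0.5891, 0.0056, 0.0707]
tool_rot: [3.139, 0.011, 2.805]
ft_force: [18.1, -4.7, -20.7]
finger_gap: 0.0098
t 5.8 fix mm [18.1  0.4 70.7] force fix [ 18.7   1.6 -20.7] gap 0.0098 yaw rel deg -0.04
[-0.85444529 -3.57352846 -0.20317021]
```

Strap shows no motion under 18.7 N, so it is on its hard stop. Now release and lift.

```bash
python3 -m creep '[0.9,0,0,0,0,0,0, 0.9,0,0,0,0,0,0, 0.7,0,0,0,0,0,0, 0.7,0,0,0,0,0,0, 0.7,0,0,0,0,0,0]' 40; python3 -m creep '[0.7,0,0,-0.01,0,0,0, 0.7,0,0,-0.03,0,0,0, 0.7,0,0,-0.055,0,0,0, 0.7,0.025,0,-0.065,0,0,0, 0.5,0.05,0,-0.065,0,0,0]' 40;  python3 - <<'E'
from h import *
infix()
E
```

```text
time: 6.3
ee_pos: [0.5888, 0.0057, 0.071]
tool_rot: [3.139, 0.011, 2.805]
ft_force: [0.2, 0.2, -0.8]
finger_gap: 0.0258
time: 6.8
ee_pos: [0.5418, 0.0222, 0.138]
tool_rot: [3.139, 0.014, 2.804]
ft_force: [0.1, -1.2, -0.1]
finger_gap: 0.039
t 6.8 fix mm [-31.9   0.5 138. ] force fix [ 0.5 -1.1 -0.1] gap 0.039 yaw rel deg -0.05
```

```bash
sed -i 's/^F=np.array.*/F=np.array([.5718,.0112,-.3363]); F[:2]+=Ro.from_euler("z",F[2]).apply([-.0018,.0003,0])[:2]/' h.py
python3 -m creep '[0.3,0.02,-0.003,-0.01,0,0,0, 0.3,0.035,-0.006,-0.02,0,0,0, 0.3,0.045,-0.01,-0.03,0,0,0, 0.3,0.045,-0.01,-0.03,0,0,0, 0.3,0.045,-0.01,-0.03,0,0,0]' 40;  python3 - <<'E'
from h import *
infix()
o=robot.get_obs(); pose=(o["ee_pos"],o["tool_rot"]); print(pose)
im=vision.snapshot("wrist"); cv2.imwrite("pics/w3.png",im)
cv2.imwrite("pics/w3c.png",cv2.resize(im[:,80:480],(800,840))[:600])
s=vision.snapshot("side");cv2.imwrite("pics/side3c.png",cv2.resize(s[150:265,195:335],None,fx=5,fy=5,interpolation=cv2.INTER_CUBIC))
for k,P in dict(pin=(20,0,90),bolt=(20,44,67),stud=(20,-56,87),stopc=(70,-22,38),stopc2=(70,22,38)).items(): print(k,proj("wrist",fix2w(F,P),pose).round(1))
b=[-28.3+1.8,-10.8-.3,.0036]
for P in [(-65,18,12),(-65,-18,12),(65,18,12),(65,-18,12)]: print(P,proj("wrist",fix2w(F,blk(b,P)),pose).round(1))
E
```

```text
time: 7.3
ee_pos: [0.4965, 0.0275, 0.1678]
tool_rot: [3.138, 0.016, 2.804]
ft_force: [0.3, 0.0, 0.2]
finger_gap: 0.0601
t 7.3 fix mm [-74.7  -9.8 167.8] force fix [0.2 0.1 0.2] gap 0.0601 yaw rel deg -0.06
(array([0.49645837, 0.02749537, 0.16784492]), array([3.13826044, 0.01597204, 2.80427736]))
pin [[297.8 337.9]]
bolt [[352.1 318.2]]
stud [[222.4 335.3]]
stopc [[271.2 344.1]]
stopc2 [[319.1 344. ]]
(-65, 18, 12) [[306.3 174.8]]
(-65, -18, 12) [[258.3 175. ]]
(65, 18, 12) [[303.9 319.4]]
(65, -18, 12) [[262.6 319.6]]
```

View pics/w3c.png

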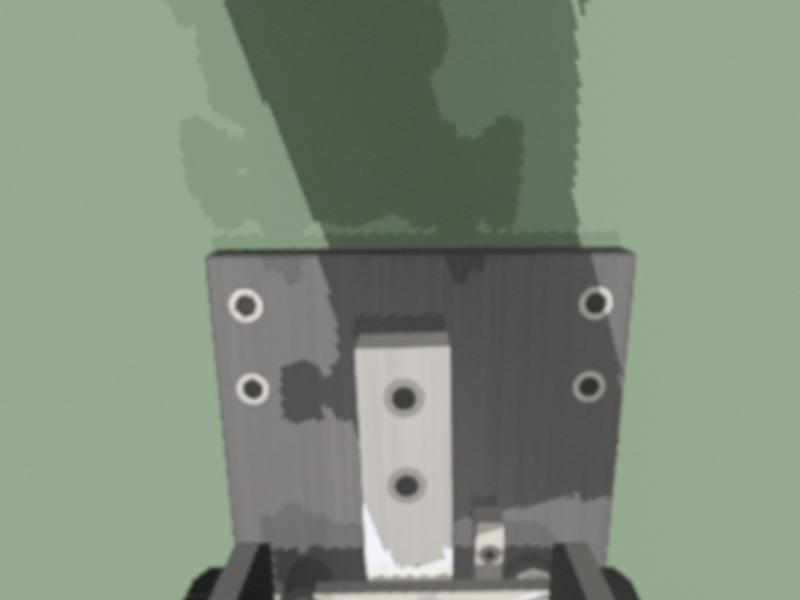

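View pics/side3c.png

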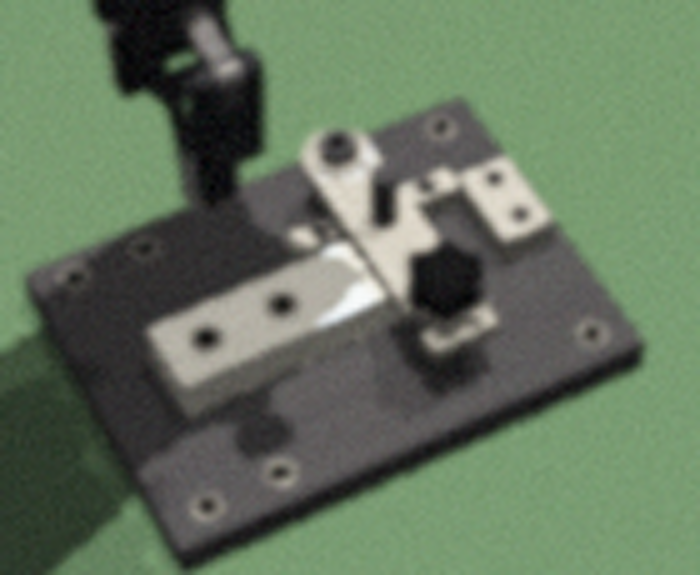

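```bash
python3 - <<'E'
from h import *
o=robot.get_obs(); pose=(np.array([0.49645837, 0.02749537, 0.16784492]), np.array([3.13826044, 0.01597204, 2.80427736]))
print(proj("wrist",fix2w(F,[(-125,-90,20),(-125,80,20),(-15,18,36),(-15,30,36)]),pose).round(1))
to((-75,-11.3,60));to((-75,-11.3,22))
E
```

```text
[[181.4 125.3]
 [399.3 125.3]
 [317.4 260.5]
 [331.6 260.5]]
t 7.4 f [-0.  -0.4 -0.2] gap 0.0598 shift mm [  1.6  -1.8 107. ] rot deg [ 0.17  0.83 -0.06]
t 7.4 f [-0.  -0.4 -0.2] gap 0.0598 shift mm [  2.2  -1.9 145. ] rot deg [ 0.17  0.83 -0.06]
```

```bash
python3 -m creep '[0.3,0.0004,-0.0005,0.03,0.04,0.2,0, 0.3,0.0008,-0.001,0.065,0.08,0.4,0, 0.3,0.0012,-0.0015,0.1,0.13,0.6,0, 0.3,0.002,-0.0019,0.128,0.17,0.83,-0.06, 0.3,0.0022,-0.0019,0.138,0.17,0.83,-0.06]' 25; python3 - <<'E'
from h import *
infix();to((-75,-11.3,22))
E
```

```text
time: 7.9
ee_pos: [0.4938, 0.0262, 0.026]
tool_rot: [-3.14, -0.005, 2.805]
ft_force: [-0.1, 0.1, 1.5]
finger_gap: 0.0598
t 7.9 fix mm [-76.7 -11.9  26. ] force fix [-0.1  0.1  1.5] gap 0.0598 yaw rel deg -0.02
t 7.9 f [-0.1  0.1  1.5] gap 0.0598 shift mm [-1.8  0.6  4. ] rot deg [-0.07 -0.26 -0.02]
```

```bash
python3 -m creep '[0.45,-0.0018,0.0006,0.003,-0.07,-0.26,0, 0.6,-0.0018,0.0006,0.003,-0.07,-0.26,0, 0.7,-0.0018,0.0006,0.003,-0.07,-0.26,0, 0.7,-0.0018,0.0006,0.003,-0.07,-0.26,0, 0.7,-0.0018,0.0006,0.003,-0.07,-0.26,0]' 30; python3 - <<'E'
from h import *
infix();to((-75,-11.3,22))
E
```

```text
time: 8.4
ee_pos: [0.4961, 0.0262, 0.0237]
tool_rot: [3.141, 0.001, 2.805]
ft_force: [0.4, -0.0, -3.0]
finger_gap: 0.0353
t 8.4 fix mm [-74.6 -11.2  23.7] force fix [ 0.4  0.1 -3. ] gap 0.0353 yaw rel deg -0.01
t 8.4 f [ 0.4 -0.  -3. ] gap 0.0353 shift mm [ 0.4 -0.1  1.7] rot deg [ 0.02  0.05 -0.01]
```

```bash
python3 -m creep '[0.7,0,0.002,0,0,0,0, 0.7,0,0.004,0,0,0,0, 0.7,0,0.006,0,0,0,0, 0.7,0,0.008,0,0,0,0, 0.7,0,0.009,0,0,0,0]' 30; python3 - <<'E'
from h import *
infix()
E
```

```text
time: 8.9
ee_pos: [0.4991, 0.0349, 0.0236]
tool_rot: [3.141, 0.001, 2.805]
ft_force: [0.8, 0.3, -3.7]
finger_gap: 0.0352
t 8.9 fix mm [-74.7  -1.9  23.6] force fix [ 0.7  0.5 -3.7] gap 0.0352 yaw rel deg 0.0
```

```bash
python3 -m creep '[0.7,-0.005,0,0,0,0,0, 0.7,-0.01,0,0,0,0,0, 0.7,-0.015,0,0,0,0,0, 0.7,-0.02,0,0,0,0,0, 0.7,-0.024,0,0,0,0,0]' 30; python3 -m creep '[0.7,0,0.0005,0,0,0,0, 0.7,0,0.001,0,0,0,0, 0.7,0,0.0015,0,0,0,0, 0.7,0,0.002,0,0,0,0, 0.7,0,0.002,0,0,0,0]' 30; python3 - <<'E'
from h import *
infix()
print(robot.get_obs()["torque"])
E
```

```text
time: 9.4
ee_pos: [0.5224, 0.0267, 0.0236]
tool_rot: [3.141, 0.001, 2.805]
ft_force: [0.5, 0.4, -4.1]
finger_gap: 0.0353
time: 9.9
ee_pos: [0.5226, 0.0285, 0.0236]
tool_rot: [-3.141, 0.001, 2.805]
ft_force: [-1.6, -2.5, -3.4]
finger_gap: 0.0355
t 9.9 fix mm [-50.3  -0.2  23.6] force fix [-0.7 -2.9 -3.4] gap 0.0355 yaw rel deg -0.02
[-0.34198872  0.32753437 -0.06180486]
```

```bash
python3 -m creep '[0.7,0,0.001,0,0,0,0, 0.7,0,0.002,0,0,0,0, 0.7,0,0.002,0,0,0,0, 0.7,0,0.002,0,0,0,0, 0.7,0,0.002,0,0,0,0]' 30; python3 - <<'E'
from h import *
infix()
print(robot.get_obs()["torque"])
for n in ("side","scene"):
    s=vision.snapshot(n);cv2.imwrite(f"pics/{n}4.png",s)
    cv2.imwrite(f"pics/{n}4c.png",cv2.resize(s[150:265,195:335] if n=="side" else s[185:280,235:370],None,fx=5,fy=5,interpolation=cv2.INTER_CUBIC))
infix(); print(robot.get_obs()["torque"])
E
```

```text
time: 10.4
ee_pos: [0.5226, 0.0289, 0.0235]
tool_rot: [-3.138, 0.0, 2.804]
ft_force: [-3.2, -7.7, -2.1]
finger_gap: 0.0354
t 10.4 fix mm [-50.5   0.2  23.5] force fix [-0.5 -8.3 -2.1] gap 0.0354 yaw rel deg -0.1
[-1.72259422  0.75639506 -0.39677165]
t 10.5 fix mm [-50.5   0.2  23.5] force fix [ 0.6 -8.8 -2.6] gap 0.0354 yaw rel deg -0.1
[-1.70665725  0.72537665 -0.39670454]
```

View pics/side4c.png

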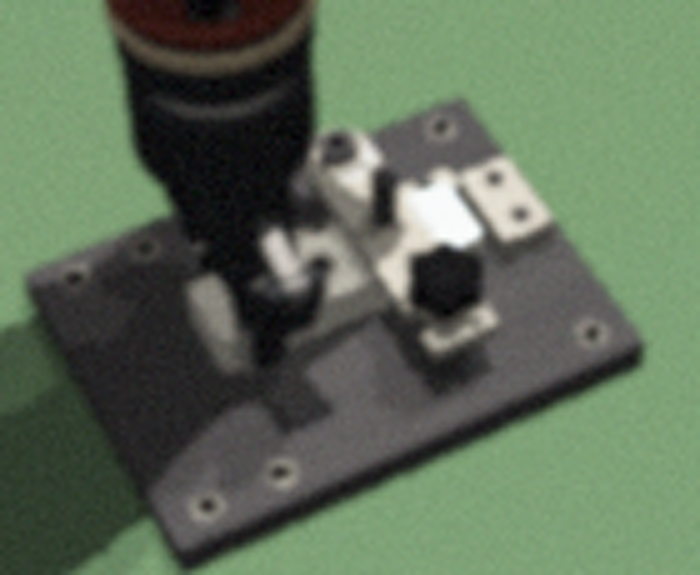

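View pics/scene4c.png

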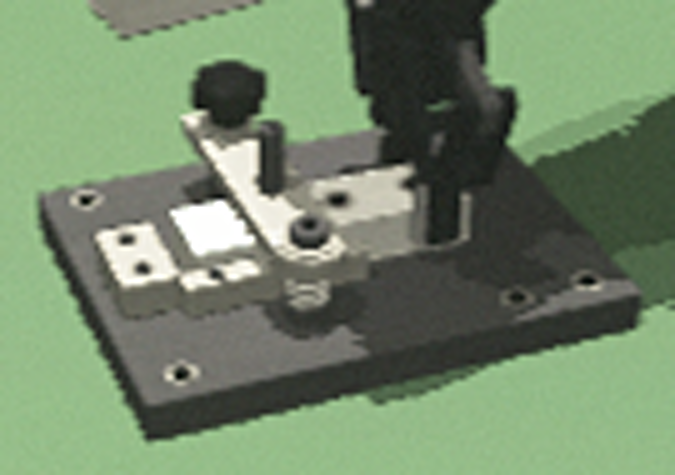

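```bash
python3 -m creep '[0.7,0,0.0015,0,0,0,-0.15, 0.7,0,0.0015,0,0,0,-0.3, 0.7,0,0.0015,0,0,0,-0.4, 0.7,0,0.0015,0,0,0,-0.4, 0.7,0,0.0015,0,0,0,-0.4]' 30; python3 - <<'E'
from h import *
for i in range(2):
  infix(); print(robot.get_obs()["torque"]); vision.snapshot("wrist")
E
```

```text
time: 11.0
ee_pos: [0.5226, 0.0287, 0.0235]
tool_rot: [-3.135, 0.001, 2.809]
ft_force: [-2.3, -9.4, -1.6]
finger_gap: 0.0355
t 11.0 fix mm [-50.4  -0.   23.5] force fix [ 0.9 -9.6 -1.6] gap 0.0355 yaw rel deg 0.21
[-1.90243282  0.66192459 -0.43739587]
t 11.05 fix mm [-50.4  -0.   23.5] force fix [ 2.  -8.6 -1.1] gap 0.035 yaw rel deg 0.2
[-1.90740758  0.63559864 -0.42163415]
```

```bash
python3 -m creep '[0.7,0,0.0012,0,0,0,-0.15, 0.7,0,0.0012,0,0,0,-0.3, 0.7,0,0.0012,0,0,0,-0.45, 0.7,0,0.0012,0,0,0,-0.5, 0.7,0,0.0012,0,0,0,-0.5]' 30; python3 - <<'E'
from h import *
for i in range(2):
  infix(); print(robot.get_obs()["torque"]); vision.snapshot("wrist")
E
```

```text
time: 11.6
ee_pos: [0.5226, 0.0284, 0.0235]
tool_rot: [-3.132, 0.001, 2.816]
ft_force: [-2.2, -7.9, -1.9]
finger_gap: 0.0355
t 11.6 fix mm [-50.3  -0.3  23.5] force fix [ 0.5 -8.2 -1.9] gap 0.0355 yaw rel deg 0.61
[-1.57807939  0.54204062 -0.61629791]
t 11.65 fix mm [-50.4  -0.3  23.5] force fix [ 0.9 -8.4 -0.7] gap 0.0356 yaw rel deg 0.61
[-1.62014382  0.51607238 -0.61154281]
```

```bash
python3 -m creep '[0.7,0,0.0008,0,-0.2,0,0, 0.7,-0.001,0.0008,0,-0.4,0,0, 0.7,-0.0025,0.0008,0,-0.5,0,0, 0.7,-0.004,0.0008,0,-0.5,0,0, 0.7,-0.005,0.0008,0,-0.5,0,0]' 30; python3 - <<'E'
from h import *
infix(); print(robot.get_obs()["torque"],robot.get_obs()["tool_rot"])
E
```

```text
time: 12.2
ee_pos: [0.5269, 0.0269, 0.0234]
tool_rot: [-3.139, -0.0, 2.815]
ft_force: [-3.1, -5.7, -2.1]
finger_gap: 0.0353
t 12.2 fix mm [-45.7  -0.3  23.4] force fix [-1.  -6.4 -2.1] gap 0.0353 yaw rel deg 0.55
[-1.00130433  0.6670089  -0.4407953 ] [-3.13892603e+00 -9.00817092e-05  2.81496966e+00]
```

```bash
python3 -m creep '[0.7,-0.001,0.0008,0,-0.1,0,-0.05, 0.7,-0.002,0.0008,0,-0.1,0,-0.05, 0.7,-0.003,0.0008,0,-0.1,0,-0.05, 0.7,-0.004,0.0008,0,-0.1,0,-0.05, 0.7,-0.004,0.0008,0,-0.1,0,-0.05]' 30; python3 - <<'E'
from h import *
infix(); print(robot.get_obs()["torque"],robot.get_obs()["tool_rot"])
E
```

```text
time: 12.7
ee_pos: [0.5305, 0.0257, 0.0233]
tool_rot: [-3.139, -0.001, 2.815]
ft_force: [-2.1, -5.9, -2.7]
finger_gap: 0.0353
t 12.7 fix mm [-42.   -0.2  23.3] force fix [-0.  -6.3 -2.7] gap 0.0353 yaw rel deg 0.55
[-1.10061161  0.54738779 -0.37798618] [-3.13914422e+00 -5.98731529e-04  2.81493525e+00]
```

```bash
python3 -m creep '[0.7,-0.001,0.0008,0,0,0,-0.05, 0.7,-0.002,0.0008,0,0,0,-0.05, 0.7,-0.003,0.0008,0,0,0,-0.05, 0.7,-0.003,0.0008,0,0,0,-0.05, 0.7,-0.003,0.0008,0,0,0,-0.05]' 50; python3 - <<'E'
from h import *
infix(); print(robot.get_obs()["torque"],robot.get_obs()["tool_rot"])
E
```

```text
time: 13.2
ee_pos: [0.5307, 0.0256, 0.0231]
tool_rot: [-3.138, -0.005, 2.815]
ft_force: [-10.7, -2.4, 5.8]
finger_gap: 0.0347
t 13.2 fix mm [-41.7  -0.2  23.1] force fix [-9.3 -5.8  5.8] gap 0.0347 yaw rel deg 0.57
[-0.47194464  1.98132516 -0.46253031] [-3.13757699 -0.00517037  2.8152813 ]
```

```bash
python3 -m creep '[0.7,-0.003,0.0007,0,0,0,0, 0.7,-0.0035,0.0007,0,0,0,0, 0.7,-0.0035,0.0007,0,0,0,0, 0.7,-0.0035,0.0007,0,0,0,0, 0.7,-0.0035,0.0007,0,0,0,0]' 50; python3 - <<'E'
from h import *
infix(); print(robot.get_obs()["torque"],robot.get_obs()["tool_rot"])
for n in ("side","scene","wrist"):
    s=vision.snapshot(n);cv2.imwrite(f"pics/{n}5.png",s)
    cv2.imwrite(f"pics/{n}5c.png",cv2.resize(s[160:230,250:320] if n=="side" else s[205:260,250:340],None,fx=8,fy=8,interpolation=cv2.INTER_CUBIC))
infix()
E
```

```text
time: 13.7
ee_pos: [0.5307, 0.0256, 0.023]
tool_rot: [-3.136, -0.011, 2.815]
ft_force: [-13.6, -1.7, 12.0]
finger_gap: 0.0348
t 13.7 fix mm [-41.7  -0.2  23. ] force fix [-12.3  -6.1  12. ] gap 0.0348 yaw rel deg 0.58
[-0.19087537  2.62654705 -0.20378483] [-3.13626312 -0.01087688  2.81547605]
t 13.85 fix mm [-41.7  -0.2  23. ] force fix [-13.3  -6.3  11.2] gap 0.0344 yaw rel deg 0.58
```

View pics/side5c.png

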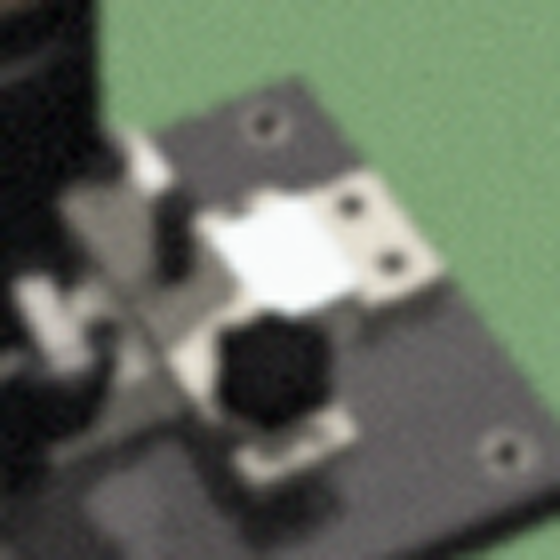

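View pics/scene5c.png

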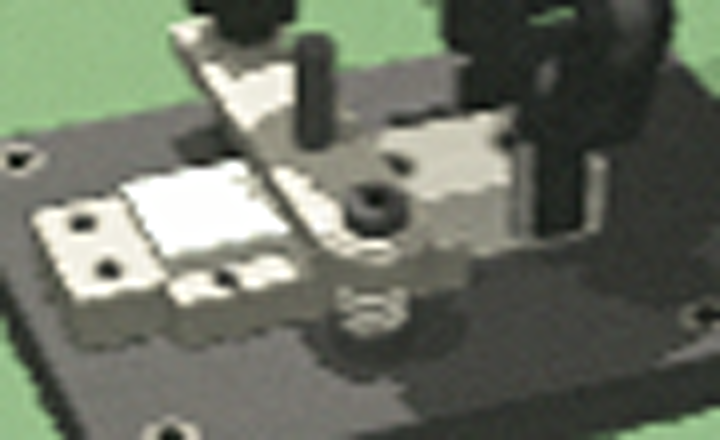

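View pics/wrist5.png

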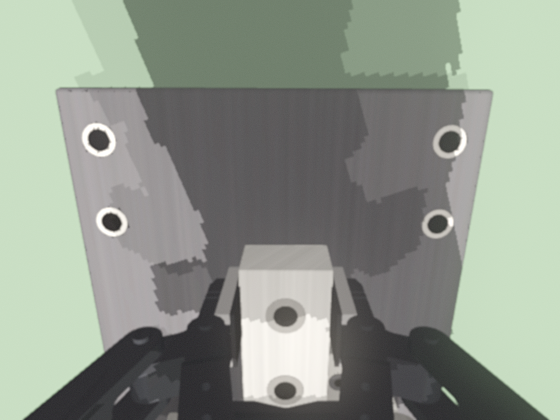

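```bash
python3 -m creep '[0.7,-0.003,0.0005,-0.0003,-0.1,-0.2,0, 0.7,-0.003,0.0005,-0.0003,-0.2,-0.4,0, 0.7,-0.003,0.0005,-0.0003,-0.25,-0.6,0, 0.7,-0.003,0.0005,-0.0003,-0.25,-0.6,0, 0.7,-0.003,0.0005,-0.0003,-0.25,-0.6,0]' 50; python3 - <<'E'
from h import *
for i in range(3):
  infix(); print(robot.get_obs()["torque"],robot.get_obs()["tool_rot"]); vision.snapshot("side")
E
```

```text
time: 14.35
ee_pos: [0.5308, 0.0256, 0.023]
tool_rot: [-3.14, -0.005, 2.816]
ft_force: [-10.9, 0.0, 5.2]
finger_gap: 0.0349
t 14.35 fix mm [-41.7  -0.2  23. ] force fix [-10.3  -3.6   5.2] gap 0.0349 yaw rel deg 0.6
[-0.08580108  2.09650556 -0.17155995] [-3.13969779 -0.0053012   2.81569078]
t 14.4 fix mm [-41.7  -0.2  23. ] force fix [-9.7 -3.7  5.5] gap 0.0349 yaw rel deg 0.59
[-0.08663862  2.06696876 -0.16669548] [-3.13972513 -0.00533121  2.8156294 ]
t 14.45 fix mm [-41.6  -0.2  23. ] force fix [-9.8 -3.3  4.7] gap 0.0348 yaw rel deg 0.59
[-0.09946401  2.13169141 -0.18553029] [-3.13970243 -0.00529747  2.81563629]
```

```bash
python3 -m creep '[0.7,-0.0034,0.0006,-0.0003,0,-0.2,-0.1, 0.7,-0.0037,0.0006,-0.0003,0,-0.4,-0.1, 0.7,-0.0037,0.0006,-0.0003,0,-0.45,-0.1, 0.7,-0.0037,0.0006,-0.0003,0,-0.45,-0.1, 0.7,-0.0037,0.0006,-0.0003,0,-0.45,-0.1]' 50; python3 - <<'E'
from h import *
for i in range(5):
  infix(); print(robot.get_obs()["torque"],robot.get_obs()["tool_rot"]); vision.snapshot("side")
E
```

```text
time: 15.0
ee_pos: [0.5308, 0.0256, 0.023]
tool_rot: [-3.139, -0.004, 2.817]
ft_force: [-13.7, -0.2, 9.1]
finger_gap: 0.035
t 15.0 fix mm [-41.6  -0.2  23. ] force fix [-12.9  -4.7   9.1] gap 0.035 yaw rel deg 0.69
[ 0.09122645  2.72323063 -0.38794789] [-3.13865016 -0.00360697  2.81731829]
t 15.05 fix mm [-41.6  -0.2  23. ] force fix [-11.9  -5.1   8.5] gap 0.0355 yaw rel deg 0.69
[ 0.06583094  2.72300835 -0.44064655] [-3.13868034 -0.00364736  2.81729859]
t 15.1 fix mm [-41.6  -0.2  23. ] force fix [-12.1  -4.6   9.3] gap 0.0346 yaw rel deg 0.69
[ 0.0758731   2.74623917 -0.4452675 ] [-3.13866108 -0.00359301  2.81733646]
t 15.15 fix mm [-41.6  -0.2  23. ] force fix [-12.4  -5.8   8.9] gap 0.0348 yaw rel deg 0.69
[ 0.059887    2.77143848 -0.43358368] [-3.13863113 -0.00364543  2.81730666]
t 15.2 fix mm [-41.6  -0.2  23. ] force fix [-12.9  -4.4   8.7] gap 0.0348 yaw rel deg 0.69
[ 0.06474519  2.70025595 -0.38910369] [-3.13865378 -0.00358517  2.81730888]
```

```bash
python3 - <<'E'
from workcell import workorder
from h import infix
infix(); print(workorder.job_done()); infix()
E
```

```text
t 15.25 fix mm [-41.6  -0.2  23. ] force fix [-12.   -4.8   9.8] gap 0.0347 yaw rel deg 0.69
the job is handed in; nothing more can be done
None
the job is handed in; nothing more can be done
```

I handed the job in at 15.25 s, with the block still gripped and pressed against the end stop at about 12 N.

- **Strap:** I swung it by its pin onto the hard stop. Pushed with about 19 N it moved no further, and the pictures after that show it across the block with its notch at the stud.
- **Block:** I gripped the rear 45 mm of the smallest block, the one in the fixture. I pressed it to the fence and turned it about 0.6° until the sideways force and moment showed contact along the fence rather than at its end corner. Then I slid it to the end stop.
- **Final readings:** The push along the block varied from 11.9 to 12.9 N over the last readings, with about 5 N towards the fence and 9 N vertical. The pose did not change.

**Disagreements in the checks:**
- The fixture position from the pictures was about 2 mm off along x, and I corrected it at the strap's stop.
- The fixture angle from the pictures was about 0.6° off from the angle found by contact.
- Whether the block is flush rests on the force readings. The pictures are too coarse to show a gap under about 0.5 mm, and the gripper hides part of the block.
- I took no picture after the final push adjustment, and made no separate final check of the other things on the bench. The arm did not go near them.

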